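# Plug the filling spout into the prep counter's water coupler

## Task

Take the filling spout from the rack and fit it to the water point on the counter: stand its plug upright in the coupler's mouth, draw the sprung sleeve down so that the plug drops fully home, and let the sleeve spring right back up to lock it. The spout's outlet must finish over the middle of the small steel pan; leave the pan, the other two fittings and the sauce bottle where they are.

Things in the scene. Friction and masses are not known exactly. Their poses are not given: they have to be found in the camera images.
- spout: filling spout, steel, ~0.45 kg, balanced about its plug axis; the only fitting with a long tube. Origin on the plug axis at the underside of the shoulder disc (38 mm across, 3 mm thick); own z up, own x along the tube. On the disc a square valve block 34 x 34 mm, z +3 to +32 mm; its faces square to own y are free for the fingers. At the start it stands in the rack, disc on the rack's top
- spout_outlet (a point): downturned outlet of the spout: 135 mm along own x from the plug axis, 17 mm below the spout's origin. The tube is 18 mm thick, its centre 18 mm above the origin. On the block's other side a lever with a black ball reaches to 67 mm from the axis, top 37 mm above the origin
- spout_tip (a point): centre of the flat end of the spout's plug, 43 mm below the spout's origin. The plug is 26 mm across with a 1.5 mm chamfer at the end; a locking groove 16 mm across runs from 27 to 35 mm below the origin
- coupler_mouth (a point): centre of the water coupler's mouth, open straight upward, 122 mm above the counter on a fixed riser (base 84 mm across). It funnels from 35 mm to a 29.5 mm bore in 5 mm of depth. With the sleeve up, four locking balls 28 mm down block the bore: a plug set in stands upright on them, its shoulder 15 mm above the mouth. Bore and plug are wet and slippery
- coupler_seat (a point): centre of the bore's floor, 43 mm below the mouth: here the tip of a plug that is home rests, its shoulder level with the mouth. With the sleeve drawn down 11 mm or more the balls give way and the plug sinks here of its own weight in about 0.3 s, opening a light sprung valve (under 2 N). The plug can swivel, also when locked
- sleeve (a joint): travel of the coupler's sleeve in m: 0 = sprung right up (locked), 0.014 = drawn right down. The spring takes 6 N to start and 13 N at full travel and always returns the sleeve; a plug that is not home keeps the balls out and the sleeve 7 mm or more down
- sleeve_top (a point): centre of the flat top of the knurled sleeve, 1 mm below the mouth when the sleeve is up. The flange is 70 mm across, 8 mm thick, its inner edge 39 mm across: with a plug in the mouth a ring 15 mm wide stays free, to be pushed down from above on both sides of the plug. Below the flange the sleeve is 54 mm across, 25 mm long
- pan: small steel food pan, open, rim 108 x 176 mm, 65 mm tall, loose, 0.4 kg, on the counter beside the coupler, its centre about 135 mm from the coupler's axis. Origin: centre of its underside; own x across its short side
- rack: fixed aluminium fittings rack: a bench 70 x 320 mm, top 60 mm above the counter, with three 30 mm holes along own y at -100, 0 and +100 mm. Origin on the counter under its centre. The three fittings stand in the holes in any order
- rose: spray rose in the rack: the same plug with a flared round head 52 mm across, top 36 mm above its shoulder (origin). To be left alone
- cap: blanking cap in the rack: the same plug with a short knurled knob 32 mm across, top 25 mm above its shoulder (origin). To be left alone
- bottle: cream squeeze bottle with white nozzle, 60 mm across, 190 mm tall, on the counter. Origin: centre of its underside. To be left alone
Mind the look-alikes: they are no part of the job. Leave any blue look-alike of the spout alone.

How it is judged (in metres and radians):
On the way:
1. the sleeve is drawn down while the spout's plug stands in the coupler's bore (value of joint sleeve above 0.0065 m and horizontal distance between spout and coupler_mouth below 0.006 m and z of spout in the frame of coupler_mouth below 0.022 m), for 0.05 s.
At the end, for the whole second after the job is handed in: The spout stands upright (within 0.1 rad) in the coupler with its plug fully home (shoulder within 3 mm of the mouth in height and 4 mm sideways) and at rest, the sleeve is back up (within 2.5 mm of its top position), and the outlet is within 40 mm of the pan's centre seen from above (z of spout in the frame of coupler_mouth between -0.003 and 0.003 m and horizontal distance between spout and coupler_mouth below 0.004 m and angle between spout's own z axis and vertical below 0.1 rad and value of joint sleeve below 0.0025 m and horizontal distance between spout_outlet and pan below 0.04 m and linear speed of spout below 0.02 m/s); the robot touches nothing.
It fails at once if the pan is pushed more than 30 mm (distance of pan from where it was at the start of the episode above 0.03 m).
It fails at once if the spray rose is moved more than 30 mm (distance of rose from where it was at the start of the episode above 0.03 m).
It fails at once if the blanking cap is moved more than 30 mm (distance of cap from where it was at the start of the episode above 0.03 m).
It fails at once if the bottle is moved more than 30 mm or tipped over (distance of bottle from where it was at the start of the episode above 0.03 m or angle between bottle's own z axis and vertical above 0.5 rad).
It also fails if it takes over 48 s, if anything falls off the work surface, if the arm or the gripper's body presses on something with over 40 N, if the wrist force passes 120 N, or if a joint passes its speed limit or range.

## Robot

A 6-joint arm with a two-finger parallel gripper is mounted at the origin on the work surface. World frame = base frame: x ahead of the robot, y to its left, z up, the work surface at z = 0. Lengths are in mm, angles in degrees, forces in N, time in s.
With the tool pointing down it reaches from about 350 to 875 mm from the base axis. Payload 15.5 kg.
Tool frame: the origin (TCP) lies on the mounting face of the last link; the fingertips stand 173 mm ahead of it and the grasp point (between the pads) lies 155 mm ahead of it (robot.tcp_to_tips is the distance from the TCP to the fingertips, in mm); z points along the fingers, y is the line along which they close (so a half turn about z gives the same grasp; the last joint's range is limited). The gripper opens to 85 mm and grips with 20 to 120 N. Pads are 22 mm wide; open, the fingers measure 114 mm over their backs; the gripper's body (76 mm by 85 mm) begins 54 mm behind the grasp point. The pads swing forward as they close: fully open they stand 13 mm farther back than shut.
Start: joints at [-70.846, 28.281, 77.091, -0, 74.628, -5.472], TCP at [260.432, -568.158, 404.677] pointing down, gripper open.
Joint ranges: [-166.48, 166.48], [-47.26, 123.95], [12.59, 153.08], [-70.14, 250.14], [6.76, 159.57], [-176.63, 176.63]. Speed limits (degrees/s): [108.29, 108.29, 147.25, 172.46, 172.46, 172.46].

## Interface

Orientations are given as [roll, pitch, yaw] about the fixed x, y, z axes, in that order (R = Rz(yaw) Ry(pitch) Rx(roll)).
In Python, from station import robot gives the robot as it stands. The module is installed in compiled form; this text tells all that it offers.
- The arm moves only by the tool move_arm, never from a script. Its argument "series" is a list of rows, each an object of numbers: "hand": the finger opening in m, from 0 to 0.0854; "dx", "dy", "dz": the shift along the tool's x, y, z in m; "twist": the turn about the tool's z in degrees. A call has 1 to 10 rows; each row shifts and turns the commanded pose from where the row before left it, along the tool's axes as they then stand; what a row does not reach is not made up. A row lasts 1/8 s, in which the tool goes at most 62.5 mm and 10.7 degrees, less where a joint would pass 70% of its speed; a pose out of reach is approached as far as the arm can. A call with a gripper value outside its range is refused whole. The fingers move at their own pace and stop on an object; "grip_force" is the grip in N (left out, the last holds). Time passes only in rows, so rows that do not move let the fingers close. It gives the time, the measured TCP pose, the force, the opening and the grip force at its end, in the units of the state.
- robot.get_obs(): the state, without advancing time (a new reading comes with each control period).
- robot.snapshot(name): name is "scene" or "top"; returns (picture, depth): 480x640x3 uint8, blue, green, red; 480x640 float32, mm along the optical axis (not along the pixel's ray), 0 where there is no reading.
- robot.camera_info(name): a dict with "mtx" (3x3 intrinsics, pixels), "R" (3x3) and "t" (3): a world point X has camera coordinates R X + t. Camera axes: x right, y down, z forward; pixel columns grow to the right and rows downward; lengths in mm; the calibration is good to about 2 mm. A picture is of the moment at which its call begins. camera_info takes no time and is no camera call.
- robot.sign_off(): hands the job in; it is judged then, once.
The state is a dict: "clock": time; "joints": joint angles; "qvel": joint speeds; "tau": joint torques, N m; "tool_pos": TCP position; "tool_rot": TCP orientation; "contact_force": force on the tool from outside, world axes, zero at the start; "moment": the same for the moment, N m; "width": finger opening in mm; "grasp_force": force on a finger pad.
Only numpy, scipy, OpenCV 4.12 (cv2) and the standard library are available. Lean on these libraries where they do the work, as an engineer would, in place of code of your own. Each camera call takes 0.05 s, during which the arm holds its last target. There are 200 camera calls.

## Working session

There is one attempt and no reset: what is moved stays moved. The work goes in short steps, Python scripts to look and compute and a tool call to move; the robot and the scene stay as the last step left them, time stands still between calls to the robot, and variables do not carry over. Pictures are saved under pics/ and viewed, at most 10 in all, crops included, and the job is handed in when it is done.

Besides the shell and the picture viewer there is one more tool, called after "Call:" as name(argument=value, ...) on one line, values as JSON. move_arm: Moves the arm, as the interface text tells. Its arguments: {"type":"object","properties":{"series":{"type":"array","items":{"type":"object","properties":{"hand":{"type":"number"},"dx":{"type":"number"},"dy":{"type":"number"},"dz":{"type":"number"},"twist":{"type":"number"}}}},"grip_force":{"type":"number"}},"required":["series"]}

```bash
mkdir -p pics; cat > h.py <<'E'
from station import robot
import numpy as np, cv2
def snap(n,tag):
    p,d=robot.snapshot(n); cv2.imwrite(f'pics/{tag}.png',p); np.save(f'pics/{tag}.npy',d); return p,d
def world(n,u,v,z):
    c=robot.camera_info(n); K,R,t=map(np.array,(c['mtx'],c['R'],c['t'])); t=t.ravel()
    return R.T@(np.linalg.inv(K)@[u,v,1]*z-t)
def onplane(n,u,v,h):
    o=world(n,u,v,0); r=world(n,u,v,1)-o; return o+r*(h-o[2])/r[2]
def cloud(n,d):
    c=robot.camera_info(n); K,R,t=map(np.array,(c['mtx'],c['R'],c['t'])); t=t.ravel()
    v,u=np.mgrid[:480,:640]; P=np.stack([u,v,np.ones_like(u)],-1)@np.linalg.inv(K).T*d[...,None]
    return (P-t)@R
E
python3 - <<'E'
from h import *
for n in('scene','top'): snap(n,n+'0'); print(robot.camera_info(n))
print(robot.get_obs())
E
```

```text
{'mtx': array([[588.24227036,   0.        , 315.37746584],
       [  0.        , 588.24227036, 229.46204357],
       [  0.        ,   0.        ,   1.        ]]), 'R': array([[-0.53735187,  0.84334147, -0.00530431],
       [ 0.61586899,  0.3881009 , -0.68562605],
       [-0.57615827, -0.3716892 , -0.7279346 ]]), 't': array([ 370.98193568, -237.16242962, 1729.58803339])}
{'mtx': array([[549.03341115,   0.        , 315.71616184],
       [  0.        , 549.03341115, 244.84082412],
       [  0.        ,   0.        ,   1.        ]]), 'R': array([[-0.02545323, -0.99960314, -0.01207039],
       [-0.99430381,  0.02656469, -0.10321946],
       [ 0.10349914,  0.00937436, -0.99458537]]), 't': array([ -50.12586716,  568.21807758, 1314.60021079])}
{'clock': 0.1, 'joints': array([-7.08461217e+01,  2.83123195e+01,  7.71237362e+01, -1.73198450e-04,
        7.46267543e+01, -5.47275307e+00]), 'qvel': array([ 0.00937827, -0.07004564, -0.04931697, -0.06374431, -0.03765349,
        0.0318253 ]), 'tau': array([ 1.28764095e-03, -8.83593822e+01, -3.84565473e+01, -1.55123121e-04,
        5.29357523e-03,  9.44691510e-05]), 'tool_pos': array([ 260.39039782, -568.03493463,  404.14804582]), 'tool_rot': array([-1.79937460e+02, -5.82414222e-03,  2.46266742e+01]), 'contact_force': array([-0.42622435,  0.0223463 , -0.27124396]), 'moment': array([-0.01575596,  0.01897725, -0.01790411]), 'grasp_force': 0.0, 'width': 85.52209287434019}
```

View pics/scene0.png

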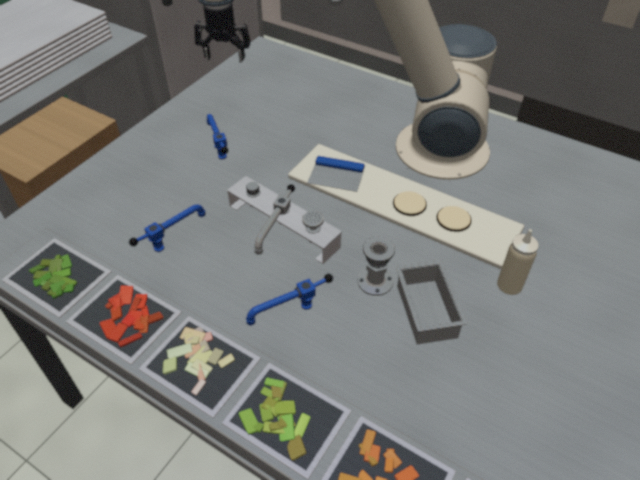

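View pics/top0.png

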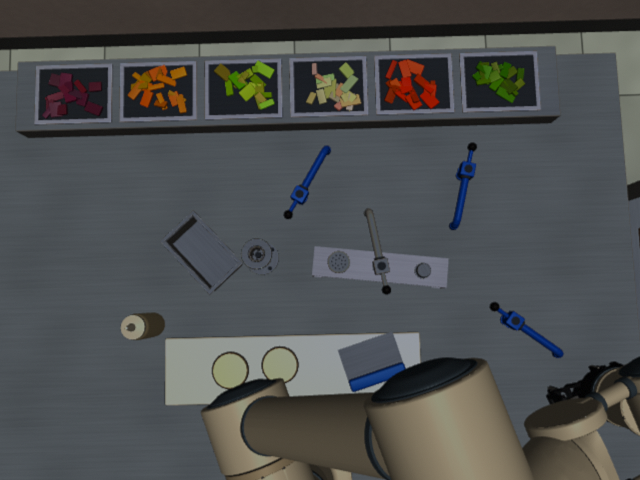

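Scene picture: the steel spout is in the rack's middle hole with its block at (283,203), the rose is at (313,220) and the cap at (253,188). The coupler is at (377,255), the pan at (430,303) and the bottle at (516,262).

Top picture: things that could be taken for the spout are four blue look-alikes at (300,194), (467,169), (515,320) and the scene's (305,290), which is one of the same set, plus the rose (339,261) and the cap (424,270). My choice is the steel one with the long tube, at (381,266). I'll check it in a close crop.

```bash
python3 - <<'E'
from h import *
p=cv2.imread('pics/top0.png')
a=cv2.resize(p[195:305,300:460],None,fx=5,fy=5,interpolation=cv2.INTER_CUBIC)
cv2.imwrite('pics/c1.png',a)
b=cv2.resize(p[205:300,155:290],None,fx=5.9,fy=5.9,interpolation=cv2.INTER_CUBIC)
cv2.imwrite('pics/c2.png',b)
d=np.load('pics/top0.npy');C=cloud('top',d)
for (u,v) in[(381,266),(339,261),(424,270),(257,255),(240,240),(375,235),(387,290),(369,212),(205,253),(217,232)]: print(u,v,C[v,u].round(1))
E
```

```text
381 266 [ 506.7 -215.5   93. ]
339 261 [ 521.1 -118.7   90.3]
424 270 [ 495.3 -316.    85.1]
257 255 [539.9  71.7  94. ]
240 240 [587.1 124.9  -0.7]
375 235 [ 579.8 -204.6   90.3]
387 290 [ 450.9 -226.9   96.2]
369 212 [ 636.1 -193.4   80.1]
205 253 [556.7 213.1  -0.9]
217 232 [609.2 183.1  -3.2]
```

View pics/c1.png

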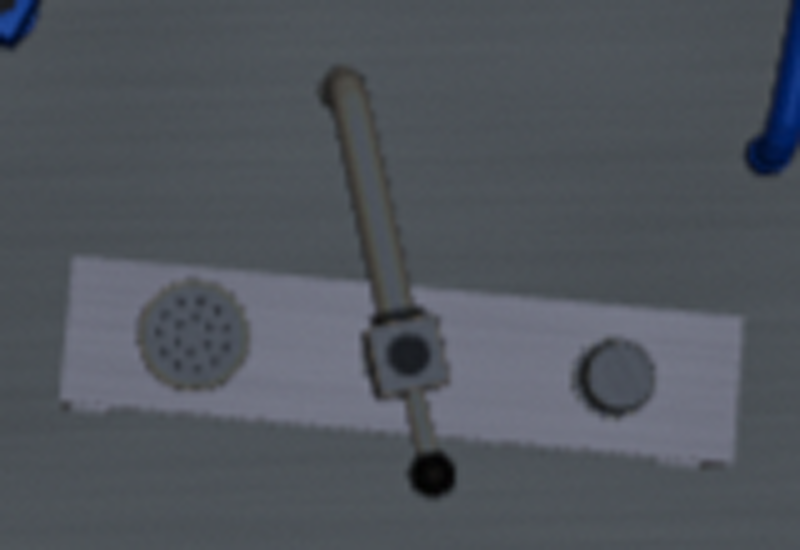

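View pics/c2.png

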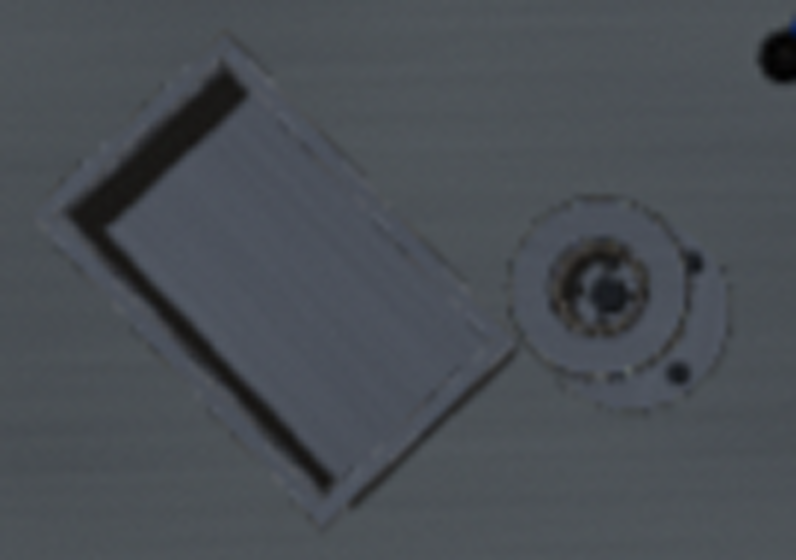

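The c1 crop shows the steel spout. Its block centre is at crop (409,354), the tube runs to (343,80) and the lever ball is at (432,474). The rose is at (193,335) and the cap at (617,377). The c2 crop shows the coupler sleeve ring centred at (600,288) and the pan rim corners at (228,35), (38,218), (325,527) and (517,345).

```bash
python3 - <<'E'
from h import *
from scipy.optimize import least_squares
c1=lambda x,y:(300+(x+.5)/5-.5,195+(y+.5)/5-.5)
c2=lambda x,y:(155+(x+.5)/5.9-.5,205+(y+.5)/5.9-.5)
P=lambda n,uv,h:onplane(n,*uv,h)[:2].round(1)
S=P('top',c1(409,354.5),92);print('block',S)
print('ball',P('top',c1(432,474),90),'tube end',P('top',c1(345,85),85),'tube mid',P('top',c1(372,205),87))
print('coupler',P('top',c2(600,288),121))
cs=[P('top',c2(*q),65) for q in[(228,35),(38,218),(325,527),(517,345)]]
print('pan',cs,np.mean(cs,0),[np.linalg.norm(cs[i]-cs[i-1]) for i in range(4)])
for n in('top','scene'):
    C=cloud(n,np.load(f'pics/{n}0.npy'))
    def pts(c,r,z0,z1):
        m=(np.hypot(C[...,0]-c[0],C[...,1]-c[1])<r)&(C[...,2]>z0)&(C[...,2]<z1);return C[m]
    q=pts(P('top',c2(600,288),121),60,112,130)
    print(n,'sleeve top',len(q),np.median(q[:,2]),cv2.minEnclosingCircle(q[:,:2].astype('f4')))
    q=pts(S,28,86,97);print(n,'block top',len(q),np.median(q[:,2]),cv2.minAreaRect(q[:,:2].astype('f4')))
    q=pts(S,150,70,100);q=q[(q[:,0]>S[0]+30)]
    q=q[np.abs(q[:,1]-S[1]-.14*(q[:,0]-S[0]))<20];f=np.polyfit(q[:,0],q[:,1],1);print('tube',len(q),np.degrees(np.arctan(f[0])),np.polyval(f,S[0]),q[:,0].max())
    q=pts(cs[0]*.5+cs[2]*.5,130,55,75);q=q[np.hypot(*(q[:,:2]-P('top',c2(600,288),121)).T)>40];print('pan',len(q),cv2.minAreaRect(q[:,:2].astype('f4')))
E
```

```text
block [ 507.9 -216.6]
ball [ 452.5 -225.4] tube end [ 636.3 -192.1] tube mid [ 578.8 -202.5]
coupler [541.2  70.1]
pan [array([653.8, 227. ]), array([580.8, 304.3]), array([453. , 188.5]), array([524.1, 110.5])] [552.925 207.575] [np.float64(174.33972582288862), np.float64(106.32163467516854), np.float64(172.46008233791375), np.float64(105.54245591230101)]
top sleeve top 614 120.77473905417637 ((542.3206176757812, 70.96426391601562), 35.75679397583008)
top block top 236 91.64844862527457 ((508.03240966796875, -215.7685089111328), (54.731285095214844, 33.735084533691406), 8.857277870178223)
tube 342 9.60174986975834 -214.5313293301774 647.2163240005115
pan 983 ((554.6480102539062, 209.534912109375), (177.68539428710938, 108.1494369506836), 42.31214904785156)
scene sleeve top 575 121.04375128990429 ((540.6161499023438, 72.95487976074219), 38.30118942260742)
scene block top 170 91.89107219048685 ((506.1203308105469, -215.6160888671875), (52.67205047607422, 36.20074462890625), 13.766005516052246)
tube 295 9.566898118386133 -212.22064691258095 648.5551021738313
pan 1099 ((553.4256591796875, 209.6825714111328), (180.539306640625, 111.12126922607422), 41.94242858886719)
```

Call:
move_arm(series=[{"dx": 0.041,"dy": -0.024,"hand": 0.06},{"dx": 0.041,"dy": -0.024,"hand": 0.06},{"dx": 0.041,"dy": -0.024,"hand": 0.06},{"dx": 0.041,"dy": -0.024,"hand": 0.06},{"dx": 0.041,"dy": -0.024,"hand": 0.06},{"dx": 0.041,"dy": -0.024,"hand": 0.06},{"dx": 0.041,"dy": -0.024,"hand": 0.06},{"dx": 0.041,"dy": -0.024,"hand": 0.06},{"dx": 0.041,"dy": -0.024,"hand": 0.06},{"twist": 7.5,"hand": 0.06}])

```text
$.series[0]: bad value
```

Call:
move_arm(series=[{"twist": 7.4,"dz": 0.03,"hand": 0.06},{"hand": 0.06},{"hand": 0.06}])

```text
$.series[0]: bad value
```

```bash
cat >> h.py <<'E'
def go(x,y,z,yaw):
    "remaining shift in tool axes as they stand (tool down)"
    o=robot.get_obs();p=o['tool_pos'];w=o['tool_rot'][2];c,s=np.cos(np.radians(w)),np.sin(np.radians(w))
    e=np.array([x,y,z])-p
    print('at',p.round(1),o['tool_rot'].round(2),'dx %.1f dy %.1f dz %.1f twist %.1f'%(c*e[0]+s*e[1],s*e[0]-c*e[1],-e[2],w-yaw),'F',o['contact_force'].round(1),'w',round(o['width'],1),'gf',round(o['grasp_force'],1),'t',o['clock'],'J',o['joints'].round(0))
E
python3 -c "
from h import *
go(507.5,-216,236,9.7)"
```

```text
at [ 260.4 -568.   404.1] [-1.7994e+02 -1.0000e-02  2.4630e+01] dx 371.3 dy -217.0 dz 168.1 twist 14.9 F [-0.4  0.  -0.3] w 85.5 gf 0.0 t 0.1 J [-71.  28.  77.  -0.  75.  -5.]
```

Call:
move_arm(series=[{"dx": 0.041,"dy": -0.024,"dz": 0.0,"hand": 0.06,"twist": 0}])

```text
clock: 0.22
tool_pos: [286.9, -530.4, 404.1]
tool_rot: [180.0, 0.0, 24.5]
contact_force: [1.6, -0.4, -0.1]
width: 70.0
grasp_force: 0.0
```

All fields are required in every row.

Call:
move_arm(series=[{"dx": 0.041,"dy": -0.024,"dz": 0,"hand": 0.06,"twist": 0},{"dx": 0.041,"dy": -0.024,"dz": 0,"hand": 0.06,"twist": 0},{"dx": 0.041,"dy": -0.024,"dz": 0,"hand": 0.06,"twist": 0},{"dx": 0.041,"dy": -0.024,"dz": 0,"hand": 0.06,"twist": 0},{"dx": 0.041,"dy": -0.024,"dz": 0,"hand": 0.06,"twist": 0},{"dx": 0.041,"dy": -0.024,"dz": 0,"hand": 0.06,"twist": 0},{"dx": 0.041,"dy": -0.024,"dz": 0,"hand": 0.06,"twist": 0},{"dx": 0.041,"dy": -0.024,"dz": 0,"hand": 0.06,"twist": 0},{"dx": 0,"dy": 0,"dz": 0,"hand": 0.06,"twist": 7.5},{"dx": 0,"dy": 0,"dz": 0.03,"hand": 0.06,"twist": 7.4}])

```text
clock: 1.48
tool_pos: [506.7, -217.6, 375.7]
tool_rot: [179.9, -0.2, 9.6]
contact_force: [-0.5, 0.7, -1.2]
width: 59.7
grasp_force: 0.0
```

Call:
move_arm(series=[{"dx": 0,"dy": 0,"dz": 0,"hand": 0.06,"twist": 0},{"dx": 0,"dy": 0,"dz": 0,"hand": 0.06,"twist": 0}])

```text
clock: 1.72
tool_pos: [506.0, -218.2, 375.3]
tool_rot: [180.0, -0.0, 9.9]
contact_force: [-0.2, 0.4, 0.4]
width: 60.0
grasp_force: 0.0
```

```bash
python3 -c "
from h import *
go(507.5,-216,236,9.7)"
```

```text
at [ 506.  -218.2  375.3] [179.99  -0.     9.89] dx 1.9 dy -1.9 dz 139.3 twist 0.2 F [-0.2  0.4  0.4] w 60.0 gf 0.0 t 1.725 J [-30.  24.  90.  -0.  66.  51.]
```

Call:
move_arm(series=[{"dx": 0.002,"dy": -0.002,"dz": 0.045,"hand": 0.06,"twist": 0},{"dx": 0,"dy": 0,"dz": 0.045,"hand": 0.06,"twist": 0},{"dx": 0,"dy": 0,"dz": 0.03,"hand": 0.06,"twist": 0},{"dx": 0,"dy": 0,"dz": 0.015,"hand": 0.06,"twist": 0},{"dx": 0,"dy": 0,"dz": 0.004,"hand": 0.06,"twist": 0},{"dx": 0,"dy": 0,"dz": 0,"hand": 0.06,"twist": 0}])

```text
clock: 2.48
tool_pos: [507.9, -216.0, 236.6]
tool_rot: [180.0, -0.1, 9.7]
contact_force: [0.0, -0.6, 1.1]
width: 59.5
grasp_force: 0.0
```

Call:
move_arm(series=[{"dx": 0,"dy": 0,"dz": 0,"hand": 0.02,"twist": 0},{"dx": 0,"dy": 0,"dz": 0,"hand": 0.02,"twist": 0},{"dx": 0,"dy": 0,"dz": 0,"hand": 0.02,"twist": 0},{"dx": 0,"dy": 0,"dz": 0,"hand": 0.02,"twist": 0},{"dx": 0,"dy": 0,"dz": 0,"hand": 0.02,"twist": 0}], grip_force=50)

```text
clock: 3.1
tool_pos: [507.7, -215.8, 236.7]
tool_rot: [179.9, -0.1, 9.7]
contact_force: [-1.5, 0.8, 9.8]
width: 32.9
grasp_force: 49.3
```

Call:
move_arm(series=[{"dx": 0,"dy": 0,"dz": -0.01,"hand": 0.02,"twist": 0},{"dx": 0,"dy": 0,"dz": -0.025,"hand": 0.02,"twist": 0},{"dx": 0,"dy": 0,"dz": -0.035,"hand": 0.02,"twist": 0},{"dx": 0,"dy": 0,"dz": -0.04,"hand": 0.02,"twist": 0},{"dx": 0,"dy": 0,"dz": -0.03,"hand": 0.02,"twist": 0},{"dx": 0,"dy": 0,"dz": 0,"hand": 0.02,"twist": 0},{"dx": 0,"dy": 0,"dz": 0,"hand": 0.02,"twist": 0}])

```text
clock: 3.98
tool_pos: [507.1, -215.5, 374.9]
tool_rot: [-180.0, 0.1, 9.7]
contact_force: [-0.2, -0.1, -5.3]
width: 33.3
grasp_force: 51.2
```

```bash
python3 -c "
from h import *
go(541.7,71,376,85)
p,d=snap('scene','s1')
q,d2=snap('top','t1')
a=cv2.resize(p[90:290,180:400],None,fx=2.5,fy=2.5,interpolation=cv2.INTER_CUBIC)
b=cv2.resize(q[180:320,330:430],None,fx=2.5,fy=2.5,interpolation=cv2.INTER_CUBIC)
o=np.zeros((500,800,3),'u1');o[:500,:550]=a;o[:350,550:]=b
cv2.imwrite('pics/c3.png',o)"
```

```text
at [ 507.1 -215.5  374.9] [-1.7995e+02  6.0000e-02  9.7300e+00] dx 82.5 dy -276.5 dz -1.1 twist -75.3 F [-0.2 -0.1 -5.3] w 33.3 gf 51.2 t 3.975 J [-29.  24.  90.  -0.  66.  51.]
```

View pics/c3.png

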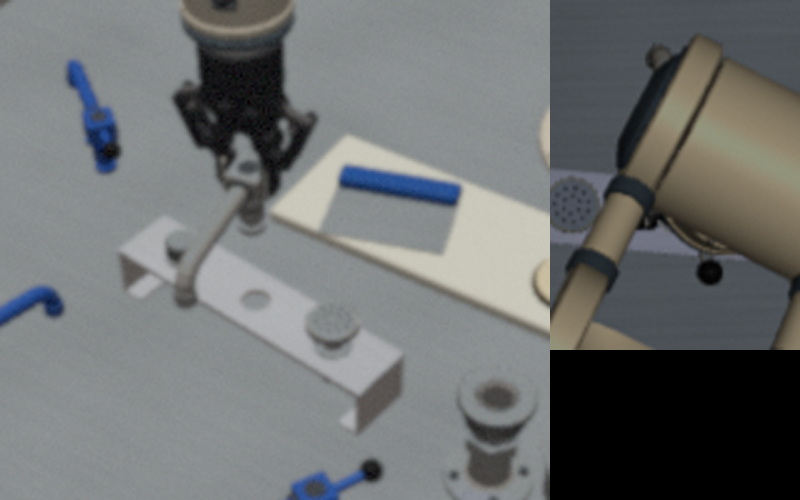

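The spout is lifted, its plug hanging upright below the fingers with the tip at crop (252,228). The rose and cap are undisturbed. I'll check the tip's predicted projection against the picture.

```bash
python3 -c "
from h import *
c=robot.camera_info('scene');o=robot.get_obs();p=o['tool_pos']
def pr(X):
    x=c['R']@X+np.ravel(c['t']);x=c['mtx']@x/x[2];return ((x[:2]-[180,90]+.5)*2.5-.5).round(1)
z=p[2]-236.7+60
print('tip',pr([p[0],p[1],z-43]),'groove',pr([p[0],p[1],z-31]),'per mm toolx',pr([p[0]+.985,p[1]+.17,z-43]))
t=np.linspace(0,6.28,40);e=np.array([pr([p[0]+13*np.cos(a),p[1]+13*np.sin(a),z-41.5]) for a in t]);print(e.min(0),e.max(0))
e=np.array([pr([p[0]+11.5*np.cos(a),p[1]+11.5*np.sin(a),z-43]) for a in t]);print(e.min(0),e.max(0))
a=cv2.imread('pics/s1.png')[155:190,265:295];cv2.imwrite('pics/c4.png',cv2.resize(a,None,fx=17.5,fy=17.5,interpolation=cv2.INTER_CUBIC))
"
```

```text
tip [251.2 229.5] groove [250.5 220.1] per mm toolx [250.7 230.1]
[237.4 219.2] [264.7 237.5]
[239.1 221.4] [263.2 237.6]
```

View pics/c4.png

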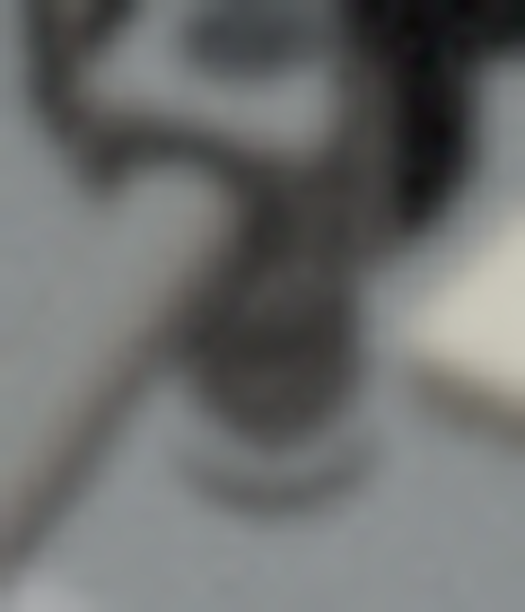

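Call:
move_arm(series=[{"dx": 0.006,"dy": -0.02,"dz": 0,"hand": 0.02,"twist": 0},{"dx": 0.011,"dy": -0.037,"dz": 0,"hand": 0.02,"twist": 0},{"dx": 0.012,"dy": -0.04,"dz": 0,"hand": 0.02,"twist": 0},{"dx": 0.012,"dy": -0.04,"dz": 0,"hand": 0.02,"twist": 0},{"dx": 0.012,"dy": -0.04,"dz": 0,"hand": 0.02,"twist": 0},{"dx": 0.012,"dy": -0.04,"dz": 0,"hand": 0.02,"twist": 0},{"dx": 0.011,"dy": -0.037,"dz": 0,"hand": 0.02,"twist": 0},{"dx": 0.006,"dy": -0.02,"dz": 0,"hand": 0.02,"twist": 0},{"dx": 0,"dy": 0,"dz": 0,"hand": 0.02,"twist": -8},{"dx": 0,"dy": 0,"dz": 0,"hand": 0.02,"twist": -10}])

```text
clock: 5.32
tool_pos: [541.6, 69.3, 374.8]
tool_rot: [-179.9, 0.1, 28.1]
contact_force: [0.4, 0.1, -5.1]
width: 33.1
grasp_force: 51.1
```

Call:
move_arm(series=[{"dx": 0,"dy": 0,"dz": 0,"hand": 0.02,"twist": -10},{"dx": 0,"dy": 0,"dz": 0,"hand": 0.02,"twist": -10},{"dx": 0,"dy": 0,"dz": 0,"hand": 0.02,"twist": -10},{"dx": 0,"dy": 0,"dz": 0,"hand": 0.02,"twist": -10},{"dx": 0,"dy": 0,"dz": 0,"hand": 0.02,"twist": -10},{"dx": 0,"dy": 0,"dz": 0,"hand": 0.02,"twist": -7.3},{"dx": 0,"dy": 0,"dz": 0,"hand": 0.02,"twist": 0},{"dx": 0,"dy": 0,"dz": 0,"hand": 0.02,"twist": 0}])

```text
clock: 6.32
tool_pos: [541.8, 68.5, 375.3]
tool_rot: [-180.0, 0.0, 84.9]
contact_force: [-0.2, 0.6, -4.5]
width: 33.3
grasp_force: 51.2
```

```bash
python3 -c "
from h import *
go(541.8,72,376-26,85)"
```

```text
at [541.8  68.5 375.3] [-179.96    0.     84.87] dx 3.4 dy -0.4 dz 25.3 twist -0.1 F [-0.2  0.6 -4.5] w 33.3 gf 51.2 t 6.325 J [ 1. 24. 90.  0. 66.  6.]
```

Call:
move_arm(series=[{"dx": 0.0034,"dy": 0,"dz": 0.012,"hand": 0.02,"twist": 0},{"dx": 0,"dy": 0,"dz": 0.015,"hand": 0.02,"twist": 0},{"dx": 0,"dy": 0,"dz": 0,"hand": 0.02,"twist": 0},{"dx": 0,"dy": 0,"dz": 0,"hand": 0.02,"twist": 0}])

```text
clock: 6.82
tool_pos: [542.4, 71.5, 348.5]
tool_rot: [-180.0, 0.0, 85.0]
contact_force: [0.4, 0.0, -4.6]
width: 33.2
grasp_force: 51.0
```

```bash
python3 -c "
from h import *
go(541.8,72,348,85)
p,d=snap('scene','s2')
cv2.imwrite('pics/c5.png',cv2.resize(p[180:300,320:480],None,fx=5,fy=5,interpolation=cv2.INTER_CUBIC))
c=robot.camera_info('scene');o=robot.get_obs();p=o['tool_pos']
def pr(X):
    x=c['R']@X+np.ravel(c['t']);x=c['mtx']@x/x[2];return ((x[:2]-[320,180]+.5)*5-.5).round(1)
print(pr([p[0],p[1],p[2]-219.7]),pr([541.7,71,121]),pr([542.7,71,121]),pr([541.7,72,121]))"
```

```text
at [542.4  71.5 348.5] [-179.98    0.     85.01] dx 0.4 dy -0.6 dz 0.5 twist 0.0 F [ 0.4  0.  -4.6] w 33.2 gf 51.0 t 6.825 J [ 1. 26. 92.  0. 62.  6.]
[294.4 331.3] [292.9 342. ] [291.9 343.4] [294.9 342.9]
```

View pics/c5.png

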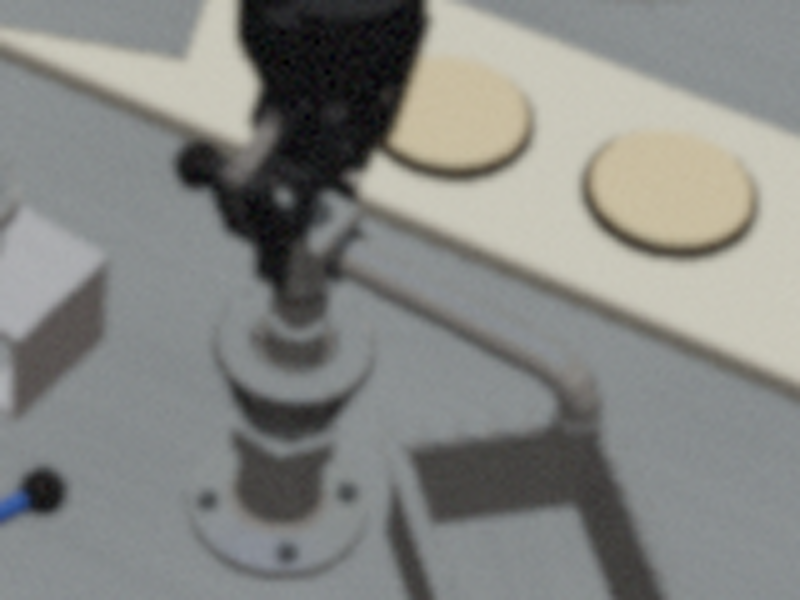

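The plug tip hangs over the mouth at about (299,322) and the sleeve is centred near (294,342). The outlet is over the pan's interior, and the base and pan are undisturbed. I'll enlarge this for the lateral fit.

```bash
python3 -c "
from h import *
p=cv2.imread('pics/s2.png')
a=cv2.resize(p[222:264,358:402],None,fx=14,fy=14,interpolation=cv2.INTER_CUBIC)
c=robot.camera_info('scene');o=robot.get_obs();p=o['tool_pos']
def pr(X):
    x=c['R']@X+np.ravel(c['t']);x=c['mtx']@x/x[2];return ((x[:2]-[358,222]+.5)*14-.5)
t=np.linspace(0,6.28,60)
def ring(X,r,col): cv2.polylines(a,[np.array([pr([X[0]+r*np.cos(s),X[1]+r*np.sin(s),X[2]]) for s in t]).round().astype(int)],True,col,1)
ring([541.7,71,121],35,(0,0,255));ring([541.7,71,122],17.5,(0,0,255))
ring([p[0],p[1],p[2]-219.7],11.5,(0,255,0));ring([p[0],p[1],p[2]-211.7],13,(0,255,0));ring([p[0],p[1],p[2]-218.2],13,(0,255,0))
cv2.imwrite('pics/c6.png',a)"
```

```text
(no output)
```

View pics/c6.png

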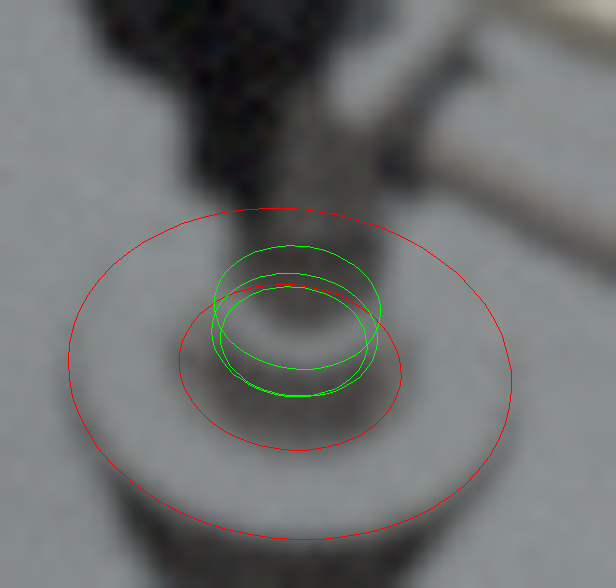

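The light crescent is the groove's ledge. It matches the predicted upper green ring to about 1 mm, and the mouth matches the red ring. The alignment is within the funnel's capture range, so I'll lower.

Call:
move_arm(series=[{"dx": -0.0007,"dy": 0,"dz": 0.007,"hand": 0.02,"twist": 0},{"dx": 0,"dy": 0,"dz": 0.006,"hand": 0.02,"twist": 0},{"dx": 0,"dy": 0,"dz": 0.004,"hand": 0.02,"twist": 0},{"dx": 0,"dy": 0,"dz": 0,"hand": 0.02,"twist": 0}])

```text
clock: 7.38
tool_pos: [542.2, 70.9, 331.3]
tool_rot: [-180.0, 0.0, 85.0]
contact_force: [-0.1, -0.3, -4.8]
width: 33.5
grasp_force: 51.2
```

Call:
move_arm(series=[{"dx": 0,"dy": 0,"dz": 0.005,"hand": 0.02,"twist": 0},{"dx": 0,"dy": 0,"dz": 0.005,"hand": 0.02,"twist": 0},{"dx": 0,"dy": 0,"dz": 0,"hand": 0.02,"twist": 0}])

```text
clock: 7.75
tool_pos: [542.1, 70.9, 321.2]
tool_rot: [-180.0, 0.0, 85.0]
contact_force: [0.0, -0.5, -4.7]
width: 33.0
grasp_force: 51.2
```

Call:
move_arm(series=[{"dx": 0,"dy": 0,"dz": 0.003,"hand": 0.02,"twist": 0},{"dx": 0,"dy": 0,"dz": 0.003,"hand": 0.02,"twist": 0},{"dx": 0,"dy": 0,"dz": 0,"hand": 0.02,"twist": 0}])

```text
clock: 8.12
tool_pos: [542.2, 70.9, 315.5]
tool_rot: [-180.0, 0.0, 85.0]
contact_force: [0.0, 0.5, -4.4]
width: 33.1
grasp_force: 51.2
```

Call:
move_arm(series=[{"dx": 0,"dy": 0,"dz": 0.001,"hand": 0.02,"twist": 0},{"dx": 0,"dy": 0,"dz": 0,"hand": 0.02,"twist": 0}])

```text
clock: 8.38
tool_pos: [542.3, 70.9, 314.7]
tool_rot: [180.0, 0.0, 85.0]
contact_force: [1.0, -0.3, -4.5]
width: 33.5
grasp_force: 51.2
```

Call:
move_arm(series=[{"dx": 0,"dy": 0,"dz": 0.001,"hand": 0.02,"twist": 0},{"dx": 0,"dy": 0,"dz": 0,"hand": 0.02,"twist": 0}])

```text
clock: 8.62
tool_pos: [542.3, 70.9, 313.8]
tool_rot: [180.0, -0.0, 85.0]
contact_force: [0.3, -0.3, -3.2]
width: 33.3
grasp_force: 51.5
```

Call:
move_arm(series=[{"dx": 0,"dy": 0,"dz": 0.0005,"hand": 0.02,"twist": 0},{"dx": 0,"dy": 0,"dz": 0,"hand": 0.02,"twist": 0}])

```text
clock: 8.88
tool_pos: [542.3, 70.9, 313.6]
tool_rot: [180.0, -0.0, 85.0]
contact_force: [-2.5, -0.2, 6.8]
width: 33.2
grasp_force: 52.7
```

Call:
move_arm(series=[{"dx": 0,"dy": 0,"dz": 0,"hand": 0.044,"twist": 0},{"dx": 0,"dy": 0,"dz": 0,"hand": 0.044,"twist": 0},{"dx": 0,"dy": 0,"dz": 0,"hand": 0.044,"twist": 0},{"dx": 0,"dy": 0,"dz": 0,"hand": 0.044,"twist": 0}])

```text
clock: 9.38
tool_pos: [542.3, 70.9, 313.2]
tool_rot: [180.0, -0.0, 85.0]
contact_force: [-0.3, 0.3, -0.2]
width: 44.0
grasp_force: 0.0
```

```bash
python3 -c "
from h import *
go(541.7,71,300,85)
p,d=snap('scene','s3')
cv2.imwrite('pics/c7.png',cv2.resize(p[180:300,320:480],None,fx=5,fy=5,interpolation=cv2.INTER_CUBIC))"
```

```text
at [542.3  70.9 313.2] [180.    -0.    85.03] dx 0.1 dy -0.6 dz 13.2 twist 0.0 F [-0.3  0.3 -0.2] w 44.0 gf 0.0 t 9.375 J [ 1. 28. 94.  0. 57.  6.]
```

View pics/c7.png

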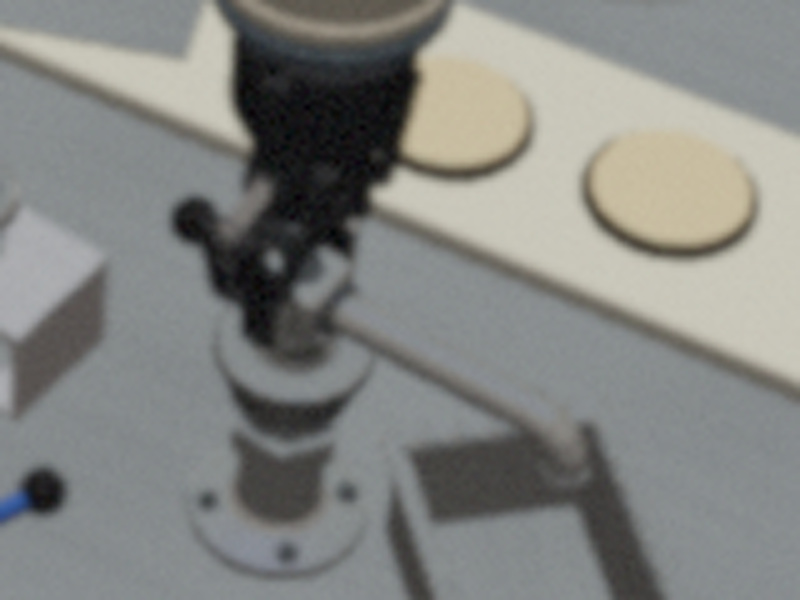

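The spout stands upright in the mouth, with the fingers straddling the block above the sleeve (plug about (300,335), outlet (575,460) over the pan). Now I'll press the sleeve down.

Call:
move_arm(series=[{"dx": 0,"dy": 0,"dz": 0.008,"hand": 0.044,"twist": 0},{"dx": 0,"dy": 0,"dz": 0.008,"hand": 0.044,"twist": 0},{"dx": 0,"dy": 0,"dz": 0.004,"hand": 0.044,"twist": 0},{"dx": 0,"dy": 0,"dz": 0,"hand": 0.044,"twist": 0}])

```text
clock: 9.93
tool_pos: [542.2, 70.9, 292.8]
tool_rot: [-180.0, 0.0, 85.0]
contact_force: [-0.3, 1.1, 0.8]
width: 44.0
grasp_force: 0.0
```

Call:
move_arm(series=[{"dx": 0,"dy": 0,"dz": 0.003,"hand": 0.044,"twist": 0},{"dx": 0,"dy": 0,"dz": 0.003,"hand": 0.044,"twist": 0},{"dx": 0,"dy": 0,"dz": 0,"hand": 0.044,"twist": 0}])

```text
clock: 10.3
tool_pos: [542.3, 70.9, 287.3]
tool_rot: [180.0, -0.0, 85.0]
contact_force: [-1.3, -0.9, 4.3]
width: 43.8
grasp_force: 2.5
```

Call:
move_arm(series=[{"dx": 0,"dy": 0,"dz": 0.003,"hand": 0.044,"twist": 0},{"dx": 0,"dy": 0,"dz": 0.003,"hand": 0.044,"twist": 0},{"dx": 0,"dy": 0,"dz": 0,"hand": 0.044,"twist": 0}])

```text
clock: 10.68
tool_pos: [542.3, 70.9, 281.5]
tool_rot: [180.0, -0.0, 85.0]
contact_force: [-3.8, 0.3, 9.8]
width: 44.3
grasp_force: 5.0
```

Call:
move_arm(series=[{"dx": 0,"dy": 0,"dz": 0.003,"hand": 0.044,"twist": 0},{"dx": 0,"dy": 0,"dz": 0.002,"hand": 0.044,"twist": 0},{"dx": 0,"dy": 0,"dz": 0,"hand": 0.044,"twist": 0},{"dx": 0,"dy": 0,"dz": 0,"hand": 0.044,"twist": 0}])

```text
clock: 11.18
tool_pos: [542.2, 70.9, 278.1]
tool_rot: [179.9, -0.0, 85.0]
contact_force: [-11.1, -1.5, 39.4]
width: 44.3
grasp_force: 19.7
```

```bash
cat >> h.py <<'E'
def tube(tag):
    _,d=snap('scene',tag);C=cloud('scene',d)
    e=C[...,:2]-[541.7,71];a=np.radians(85);x=e@[np.cos(a),np.sin(a)];y=e@[-np.sin(a),np.cos(a)]
    for r in[(30,60),(60,90),(90,115)]:
        m=(x>r[0])&(x<r[1])&(abs(y)<25)&(C[...,2]>100);q=C[m];print('tube',r,m.sum(),np.percentile(q[:,2],[50,90]).round(1),'y',np.median(y[m]).round(1))
    m=(x<-50)&(x>-80)&(abs(y)<20)&(C[...,2]>110);print('lever',m.sum(),np.percentile(C[m][:,2],90) if m.any() else '')
    h=np.hypot(x,y);m=(h>22)&(h<36)&(C[...,2]>100)&(C[...,2]<124)&(abs(x)>14)&(x>-40);print('sleeve',m.sum(),np.median(C[m][:,2]) if m.any() else '')
E
python3 -c "
from h import *
tube('s4')
p=cv2.imread('pics/s4.png')
cv2.imwrite('pics/c8.png',cv2.resize(p[210:280,340:430],None,fx=8,fy=8,interpolation=cv2.INTER_CUBIC))
go(541.7,71,300,85);print(robot.get_obs()['moment'])"
```

```text
tube (30, 60) 1020 [336.2 491.4] y -8.3
tube (60, 90) 802 [463.9 493.6] y -6.0
tube (90, 115) 97 [142. 146.] y -4.5
lever 166 496.9080920248125
sleeve 137 107.04661730646637
at [542.2  70.9 278.1] [ 1.799e+02 -1.000e-02  8.503e+01] dx 0.1 dy -0.5 dz -21.9 twist 0.0 F [-11.   -1.2  38.4] w 44.0 gf 19.7 t 11.225 J [ 1. 31. 96. -0. 53.  6.]
[-0.07516316  2.09316272 -0.02898015]
```

View pics/c8.png

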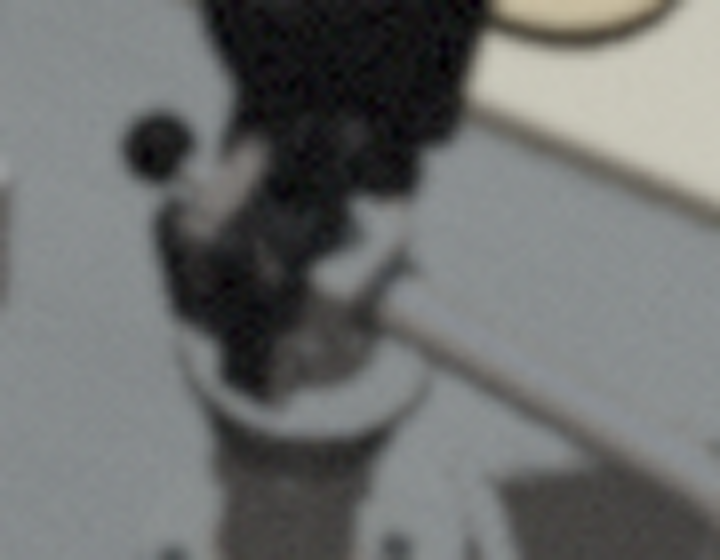

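The sleeve is fully down (its top measures 107 mm) and the tube top is about 146 mm, so the plug is home. I used the last picture view on this. Now I'll release straight up.

Call:
move_arm(series=[{"dx": 0,"dy": 0,"dz": -0.002,"hand": 0.044,"twist": 0},{"dx": 0,"dy": 0,"dz": -0.003,"hand": 0.044,"twist": 0},{"dx": 0,"dy": 0,"dz": -0.004,"hand": 0.044,"twist": 0},{"dx": 0,"dy": 0,"dz": -0.006,"hand": 0.044,"twist": 0},{"dx": 0,"dy": 0,"dz": -0.006,"hand": 0.05,"twist": 0},{"dx": 0,"dy": 0,"dz": 0,"hand": 0.06,"twist": 0},{"dx": 0,"dy": 0,"dz": 0,"hand": 0.06,"twist": 0}])

```text
clock: 12.1
tool_pos: [542.2, 70.8, 297.0]
tool_rot: [-180.0, 0.0, 85.0]
contact_force: [0.7, 0.6, 0.2]
width: 60.0
grasp_force: 0.0
```

Call:
move_arm(series=[{"dx": 0,"dy": 0,"dz": -0.02,"hand": 0.06,"twist": 0},{"dx": 0,"dy": 0,"dz": -0.04,"hand": 0.06,"twist": 0},{"dx": 0,"dy": 0,"dz": -0.05,"hand": 0.06,"twist": 0},{"dx": 0,"dy": 0,"dz": -0.05,"hand": 0.06,"twist": 0},{"dx": -0.05,"dy": 0,"dz": 0,"hand": 0.06,"twist": 0},{"dx": -0.05,"dy": 0,"dz": 0,"hand": 0.06,"twist": 0},{"dx": -0.05,"dy": 0,"dz": 0,"hand": 0.06,"twist": 0},{"dx": -0.05,"dy": 0,"dz": 0,"hand": 0.06,"twist": 0},{"dx": 0,"dy": 0,"dz": 0,"hand": 0.06,"twist": 0},{"dx": 0,"dy": 0,"dz": 0,"hand": 0.06,"twist": 0}])

```text
clock: 13.35
tool_pos: [524.9, -128.2, 456.9]
tool_rot: [-180.0, -0.0, 85.0]
contact_force: [-0.1, 0.7, -0.4]
width: 60.0
grasp_force: 0.0
```

```bash
python3 -c "
from h import *
tube('s5')
for n in('top','scene'):
    _,d=snap(n,n+'5');C=cloud(n,d)
    e=C[...,:2]-[541.7,71];h=np.hypot(e[...,0],e[...,1])
    m=(h<24)&(C[...,2]>140)&(C[...,2]<165);print(n,'block',m.sum(),np.median(C[m],0).round(1))
    m=(h>23)&(h<33)&(C[...,2]>100)&(C[...,2]<128);print('sleeve',m.sum(),np.median(C[m][:,2]))
    m=(h>122)&(h<160)&(C[...,2]>100)&(C[...,2]<150)&(e[...,1]>60);print('outlet end',m.sum(),C[m].mean(0).round(1))
    e=C[...,:2]-[553.7,209];m=(np.hypot(e[...,0],e[...,1])<125)&(C[...,2]>55)&(C[...,2]<75)&(h>40);print('pan',cv2.minAreaRect(C[m][:,:2].astype('f4')))
go(541.7,71,300,85)"
```

```text
tube (30, 60) 139 [144.4 148.4] y -4.9
tube (60, 90) 115 [143.9 147.4] y -4.2
tube (90, 115) 103 [142.7 145.9] y -4.1
lever 36 162.77742586648566
sleeve 182 120.50143515311217
top block 266 [541.5  72.9 153.8]
sleeve 250 120.8230390032033
outlet end 63 [551.8 202.3 133.7]
pan ((554.900390625, 210.06565856933594), (177.6344451904297, 108.36753845214844), 42.38421630859375)
scene block 263 [546.6  75.  153.3]
sleeve 196 120.93646828129245
outlet end 171 [558.  205.6 125.8]
pan ((553.71728515625, 210.16815185546875), (180.02781677246094, 109.8290023803711), 42.4422721862793)
at [ 525.  -127.3  457.1] [-1.7999e+02 -1.0000e-02  8.5100e+01] dx 199.0 dy -0.3 dz 157.1 twist 0.1 F [ 0.6  0.7 -0.1] w 59.9 gf 0.0 t 13.5 J [-20.  19.  85.   0.  77. -15.]
```

The block top is at 154 mm, which is home (122+32). The sleeve top is at 121 mm, right up. The outlet is within about 10 mm of the pan's centre, and the pan hasn't moved. Handing in.

```bash
python3 -c "
from station import robot
print(robot.sign_off())"
```

```text
the job is handed in; nothing more can be done
None
```

The spout is locked in the coupler and the job is handed in: before hand-in I measured the plug home, the sleeve back up and the outlet within about 10 mm of the pan's centre; the sign-off returned no verdict.

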